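Tag the rail, dial the bench lock open and hold up its shackle

ROBOT

A 6-joint arm with a two-finger parallel gripper is mounted at the origin on the work surface; the furniture and walls round the work are solid. World frame = base frame: x ahead of the robot, y to its left, z up, the work surface at z = 0. Lengths are in mm, angles in rad, forces in N, time in s.
With the tool pointing down it reaches from about 300 to 775 mm from the base axis. Payload 14.6 kg.
Tool frame: the origin (TCP) lies on the centre line of the jaws, within the pads' length; the fingertips stand 8 mm ahead of it and the grasp point (between the pads) lies 11 mm behind it; z points along the fingers, y is the line along which they close (so a half turn about z gives the same grasp; the last joint's range is limited). The gripper opens to 94 mm and grips with 3 to 60 N. Pads are 16 mm wide; open, the fingers measure 119 mm over their backs; the gripper's body (75 mm by 177 mm) begins 78 mm behind the grasp point.
Start: joints at [1.13, 0.3, 1.521, -0, 1.321, -0.067], TCP at [200.832, 512.011, 213.446] pointing down, gripper open.
Joint ranges: [-3.03, 3.03], [-0.79, 2.21], [0.23, 2.52], [-1.04, 4.18], [0, 3.07], [-2.55, 2.55]. Speed limits (rad/s): [2.22, 2.22, 2.57, 3.14, 3.14, 3.14].

INTERFACE

Orientations are given as [roll, pitch, yaw] about the fixed x, y, z axes, in that order (R = Rz(yaw) Ry(pitch) Rx(roll)).
In Python, from cell import manip gives the robot as it stands.
- The arm moves only by the tool jog_arm, never from a script. Its argument "rows" is one flat list of numbers, 7 for each row, row after row: the shift along the world's x, y, z in cm, then the turn, a rotation vector about the world's x, y, z in rad, then the closure, from 0 (fully open) to 1 (shut). In form: [dx, dy, dz, rx, ry, rz, fingers, dx, dy, dz, rx, ry, rz, fingers, ...]. A call has 1 to 20 rows; each row shifts and turns the commanded pose from where the row before left it; what a row does not reach is not made up. A row lasts 1/12 s, in which the tool goes at most 41.7 mm and 7.16 degrees, less where a joint would pass 70% of its speed; a pose out of reach is approached as far as the arm can. A call with a gripper value outside its range is refused whole. The fingers move at their own pace and stop on an object; "newtons" is the grip in N (left out, the last holds). Time passes only in rows, so rows that do not move let the fingers close. It gives the time, the measured TCP pose, the force, the opening and the grip force at its end, in the units of the state.
- manip.read_state(): the state, without advancing time (a new reading comes with each control period).
- manip.camera(name): name is "scene" or "top"; returns (picture, depth): 400x640x3 uint8, blue, green, red; 400x640 float32, mm along the optical axis (not along the pixel's ray), 0 where there is no reading.
- manip.camera_model(name): a dict with "K" (3x3 intrinsics, pixels), "R" (3x3) and "t" (3): a world point X has camera coordinates R X + t. Camera axes: x right, y down, z forward; pixel columns grow to the right and rows downward; lengths in mm; the calibration is good to about 2 mm. A picture is of the moment at which its call begins. camera_model takes no time and is no camera call.
- manip.sign_off(): hands the job in; it is judged then, once.
The state is a dict: "clock": time; "joints": joint angles; "qd": joint speeds; "effort": joint torques, N m; "eef_pos": TCP position; "eef_rot": TCP orientation; "wrist_force": force on the tool from outside, world axes, zero at the start; "moment": the same for the moment, N m; "finger_gap": finger opening in mm; "finger_force": force on a finger pad.
Only numpy, scipy, OpenCV 4.12 (cv2) and the standard library are available. Lean on these libraries where they do the work, as an engineer would, in place of code of your own. Each camera call takes 0.05 s, during which the arm holds its last target. There are 200 camera calls.

TASK

First hang the folded aluminium tag astride the lock station's rail, between the two posts, and let go of it so that it hangs there by itself. Then turn the lock's dial, click by click, until its pointer has clicked into place at the raised opening wedge, and pull the U-shaped shackle straight up out of the lock. The job ends while holding: finish with the gripper still holding the shackle, still and upright, straight above the lock with the ends of both its legs at least 3 cm above the lock case, the tag still hanging on the rail and the dial still at the wedge. Leave the roll of black tape, the solder spool and the white pipe tee where they are.

Things in the scene. Friction and masses are not known exactly. Their poses are not given: they have to be found in the camera images.
- station: Lock station, fixed. Origin: centre of its underside, on the bench; y along its length, z up. Dark base plate 94 (x) x 274 (y) x 8 mm. On the -y end a grey lock case 80 (x) x 134 (y) mm, centre y -50.5 mm, top at z 50 mm, with the dial (axis x 0, y -77.5 mm) and the shackle (middle x 0, y -17.5 mm; a flat tongue 4 mm thick lies under its arch). On the +y end the rail.
- rail_mid (a point): Middle of the rail, on its centre line, 85 mm above the bench. The rail is a round steel bar, 10 mm thick, along the station's y axis; 82 mm of it are free between two posts (12 mm thick, tops 3 mm above the bar's centre line). Axes as the station's: y along the rail, z up.
- tag: Loose tag of folded aluminium, an upside-down U standing on its edges. Origin: centre of its underside, z up. 32 mm wide (x) over its two walls, 50 mm long (y), 55 mm high, sheet 4 mm: 24 mm clear inside, 51 mm deep; 70 g. Astride the rail (its y along the rail, either way) its origin is 46 mm below the rail's centre line. Grip across the walls (x) from above.
- dial (a joint): Dial angle, rad, positive clockwise from above; 0 = pointer at the raised wedge, the only notch in which the shackle is free. Stops at -1.3 and 2.3. Clicks into a notch every 0.524 rad (0, 0.524, 1.047 ...): a spring detent of about 0.07 N m draws it to the nearest notch when let go. Starts near 1.05, 1.57 or 2.09: turn it anticlockwise.
- dial_grip (a point): Point on the dial's vertical axis, 68 mm above the bench, the height to grip. The dial is a black disc, 52 mm across, 7 mm high, on the lock case, with a grip bar across it 14 mm wide, 44 mm long, from 57 to 79 mm above the bench. This point does not turn with the dial; its axes are the station's.
- pointer (a point): Top front of the dial's pointer end, 26 mm from the dial's axis, 68 mm above the bench; it turns with the dial. Its x axis points from the dial's axis along the grip bar to the pointer. On the dial the pointer end is marked by a small steel tooth on the disc and a thin white line on the bar.
- opening_mark (a point): Top of the raised steel opening wedge on the lock case, 10 x 6 mm, 9 mm high, at the dial's +x side (as seen in the station's frame), 33.5 mm from the dial's axis. The eleven other notches have only small flat studs.
- shackle: Loose steel shackle, an upright U of 11 mm round bar, legs 44 mm apart (centre lines, along its x), 107.5 mm high, 180 g. Origin: midway between its leg ends, z up. Starts with its legs 42 mm deep in two 14 mm square holes in the case, about 1.5 mm play; while locked it yields only about 3 mm. At the opening notch it lifts out freely.
- shackle_crown (a point): Middle of the shackle's straight crown bar, on its centre line, 102 mm above the leg ends; the bar is 11 mm thick, its straight part is 32 mm long along the shackle's x axis. Grip it across (along the shackle's y) from above.
- lock_mouth (a point): Point on the top of the lock case midway between the two shackle holes, 50 mm above the bench. Axes as the station's.
- tape_roll: Loose roll of black electrical tape, 62 x 60 x 19 mm, origin at the centre of its underside. Leave it alone.
- tee: Loose white push-in pipe tee with blue rims, 48 x 59 x 20 mm, origin at the centre of its underside. Leave it alone.
- spool: Loose solder spool with blue flanges, 48 mm across, 30 mm high, origin at the centre of its underside. Leave it alone.

How it is judged:
By the outcome, as a careful person would: the job done as asked, in the order asked, and still so for the second after the job is handed in, while the arm keeps its last pose, push and grip.
It also fails if it takes over 70 s, if anything falls off the work surface, if the arm or the gripper's body presses on something with over 40 N, if the wrist force passes 120 N, or if a joint passes its speed limit or range.

## Working session

There is one attempt and no reset: what is moved stays moved. The work goes in short steps, Python scripts to look and compute and a tool call to move; the robot and the scene stay as the last step left them, time stands still between calls to the robot, and variables do not carry over. Pictures are saved under pics/ and viewed, at most 10 in all, crops included, and the job is handed in when it is done.

Besides the shell and the picture viewer there is one more tool, called after ">>>" by a JSON object that holds its "method" and its "body". jog_arm: Moves the arm, as the interface text tells. Its arguments: {"type":"object","properties":{"rows":{"type":"array"},"newtons":{"type":"number"}},"required":["rows"]}

```bash
mkdir -p pics; ls; cat > h.py <<'E'
import numpy as np, cv2
from cell import manip
def grab(n):
    im,d=manip.camera(n); m=manip.camera_model(n)
    return im,d,np.array(m["K"]),np.array(m["R"]),np.array(m["t"]).ravel()
def ray(u,v,K,R,t,z):
    d=R.T@np.linalg.inv(K)@np.array([u,v,1.]); c=-R.T@t
    return c+d*(z-c[2])/d[2]
def cloud(d,K,R,t):
    v,u=np.indices(d.shape); p=np.stack([(u-K[0,2])/K[0,0]*d,(v-K[1,2])/K[1,1]*d,d],-1)
    return (p-t)@R
E
python3 - <<'E'
from h import *
for n in("scene","top"):
    im,d,K,R,t=grab(n); cv2.imwrite(f"pics/{n}0.png",im); np.savez(f"{n}0.npz",im=im,d=d,K=K,R=R,t=t); print(n,K.tolist(),(-R.T@t).round(),R[2].round(2),(d>0).mean())
print(manip.read_state())
E
```

```text
pics
scene [[518.8362260187696, 0.0, 326.58437928773014], [0.0, 518.8362260187696, 198.86651348314243], [0.0, 0.0, 1.0]] [1031.  255.  768.] [-0.6  -0.16 -0.78] 0.9958984375
top [[401.42414040307034, 0.0, 316.13510808249055], [0.0, 401.42414040307034, 193.7485339712127], [0.0, 0.0, 1.0]] [474. 119. 939.] [ 0.08 -0.01 -1.  ] 0.9959921875
{'clock': 0.1, 'joints': array([ 1.13045119e+00,  3.00397377e-01,  1.52149928e+00,  5.91363301e-06,
        1.32064256e+00, -6.65857975e-02]), 'qd': array([ 0.00083322, -0.00045838, -0.00267406,  0.00044341,  0.00063828,
       -0.0011725 ]), 'effort': array([ 1.21415537e-04, -5.32639289e+01, -3.53286374e+01,  7.09256739e-02,
        2.34449934e-02, -3.78789139e-05]), 'eef_pos': array([200.72152095, 511.84574107, 212.96135382]), 'eef_rot': array([-3.14064856e+00, -6.86969153e-05,  2.76783182e+00]), 'wrist_force': array([ 0.19351327, -0.16705775, -0.52124608]), 'moment': array([-0.00522136, -0.03281781,  0.06594224]), 'finger_force': 0.0, 'finger_gap': 93.99362172075982}
```

View pics/scene0.png

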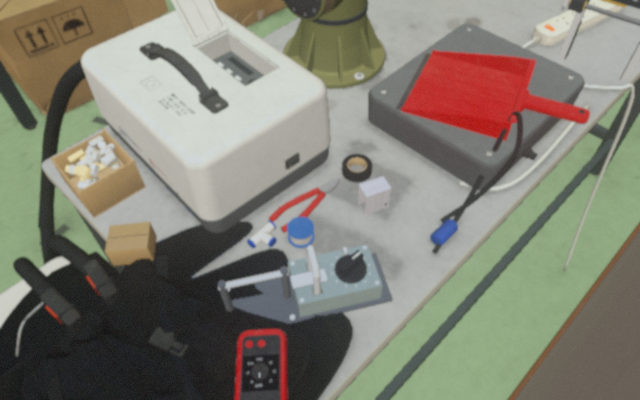

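View pics/top0.png

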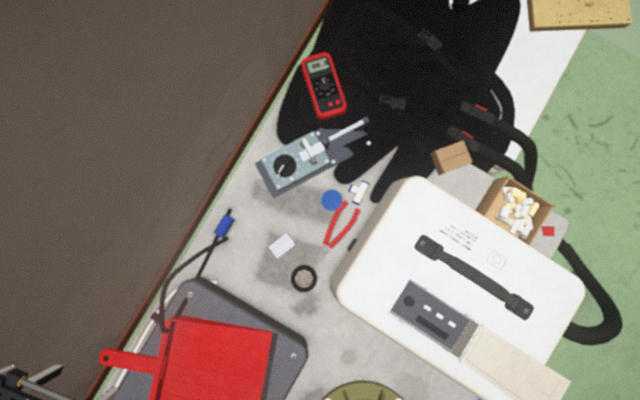

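The scene view shows the station with its dial (350,265), shackle (313,268) and rail (250,281), and the tag at (374,193). In the top view the dial is at (285,166) and the tag at (282,244). Next I'll get 3D points from the depth and view enlarged crops.

```bash
python3 - <<'E'
from h import *
A={}
for n,(x0,y0,x1,y1) in dict(scene=(200,170,410,330),top=(240,100,380,205)).items():
    f=np.load(f"{n}0.npz"); im=f["im"]; P=cloud(f["d"],f["K"],f["R"],f["t"]); A[n]=P
    cv2.imwrite(f"pics/{n}1.png",cv2.resize(im[y0:y1,x0:x1],None,fx=[3.8,5.7][n=="top"],fy=[3.7,5.7][n=="top"],interpolation=cv2.INTER_CUBIC))
for uv in [(285,166),(265,165),(312,145),(282,244),(303,278),(350,125)]: print("top",uv,A["top"][uv[1],uv[0]].round(1))
for uv in [(350,265),(374,193),(313,250),(250,281),(375,185)]: print("scene",uv,A["scene"][uv[1],uv[0]].round(1))
# case top plane, both views
for n,P in A.items():
    lo,hi=(P[...,2]>44),(P[...,2]<56)
    m=lo&hi&(P[...,0]>400)&(P[...,0]<800)&(P[...,1]>0)&(P[...,1]<350)
    k,l,s,c=cv2.connectedComponentsWithStats(m.astype('u1'))
    for i in range(1,k):
        if s[i,4]>60:
            q=P[l==i]; r=cv2.minAreaRect(q[:,:2].astype('f4')); print(n,s[i],q.mean(0).round(1),r)
E
```

```text
top (285, 166) [600.6 174.7  77.9]
top (265, 165) [606.5 221.   51.1]
top (312, 145) [652.6 116.5  49.9]
top (282, 244) [432.1 181.   56.8]
top (303, 278) [351.3 135.8  -1.8]
top (350, 125) [708.6  27.1  10.7]
scene (350, 265) [615.2 176.9  77.8]
scene (374, 193) [445.6 182.6  54.2]
scene (313, 250) [625.9 121.8 115.5]
scene (250, 281) [683.9  39.   86.6]
scene (375, 185) [426.6 180.7  53.8]
scene [273 161  35  27 150] [435.5  22.3  50.1] ((434.22198486328125, 22.95602035522461), (4.338540077209473, 82.12908172607422), 57.45469284057617)
scene [359 176  32  25 363] [432.7 181.6  53.1] ((429.2415771484375, 179.82620239257812), (34.929901123046875, 50.68684768676758), 37.856483459472656)
scene [ 288  244   94   62 2858] [626.3 150.6  50.8] ((619.1708984375, 151.24728393554688), (82.87406921386719, 136.5948486328125), 28.961532592773438)
top [ 261  131   70   59 1650] [618.8 151.7  50.3] ((619.514892578125, 152.5364532470703), (80.76487731933594, 135.90052795410156), 28.624774932861328)
top [269 233  27  25 287] [429.7 181.5  54. ] ((429.54608154296875, 181.7633056640625), (31.692291259765625, 50.138816833496094), 37.73674392700195)
```

View pics/scene1.png

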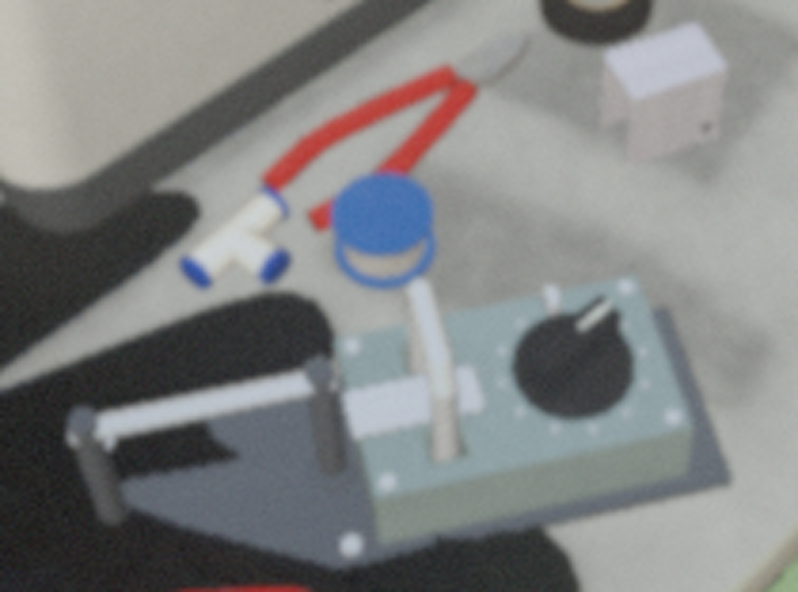

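View pics/top1.png

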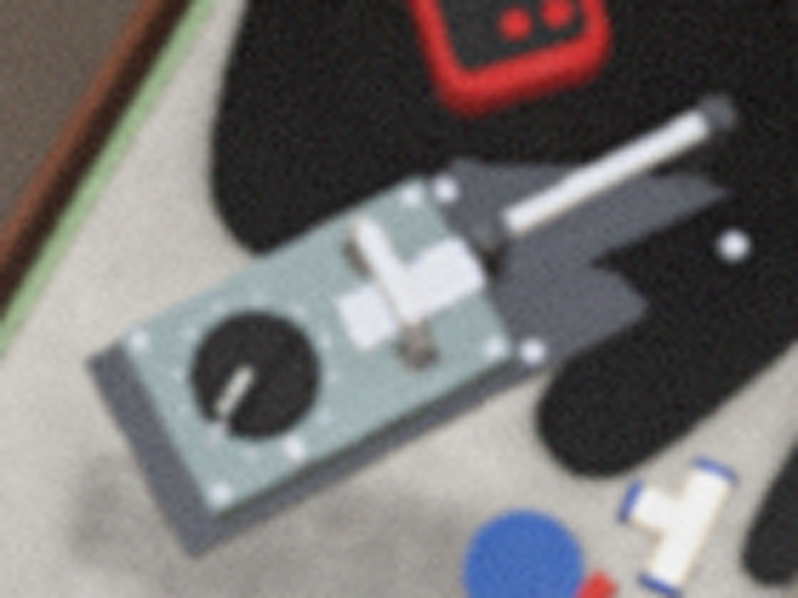

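```bash
cat >> h.py <<'E'
def S(yaw,c=(619.4,151.9)):
    a=np.radians(yaw); ex=np.array([np.cos(a),np.sin(a)]); ey=np.array([-ex[1],ex[0]])
    o=np.array(c)+50.5*ey
    return o,ex,ey
E
python3 - <<'E'
from h import *
o,ex,ey=S(-151.25)
print("o",o,"dial",o-77.5*ey,"shackle",o-17.5*ey)
for n in("scene","top"):
    f=np.load(f"{n}0.npz"); im=f["im"];P=cloud(f["d"],f["K"],f["R"],f["t"])
    L=np.stack([(P[...,:2]-o)@ex,(P[...,:2]-o)@ey],-1); z=P[...,2]
    near=(abs(L[...,0])<50)&(L[...,1]>-140)&(L[...,1]<150)
    def rep(nm,m):
        q=L[m]
        if len(q)>5: print(n,nm,len(q),"mean",q.mean(0).round(1),"z",z[m].mean().round(1),"min",q.min(0).round(1),"max",q.max(0).round(1), cv2.minAreaRect(q.astype('f4')))
    rep("bar",near&(z>72)&(z<84)&(L[...,1]<-40)); rep("barlow",near&(z>64)&(z<84)&(L[...,1]<-40))
    rep("shack",near&(z>100)&(z<122)&(L[...,1]<20))
    rep("rail",near&(z>80)&(z<95)&(L[...,1]>25))
E
```

```text
o [643.68993283 107.62529884] dial [606.41330324 175.5716224 ] shackle [635.27262937 122.96801706]
scene bar 254 mean [ -1.4 -77.4] z 78.5 min [-15.7 -99.6] max [ 15.1 -56.4] ((-0.29021501541137695, -77.81830596923828), (14.221473693847656, 44.0890007019043), 29.212995529174805)
scene barlow 321 mean [ -2.5 -76.9] z 76.4 min [-15.7 -99.6] max [ 15.1 -56.4] ((-0.30964136123657227, -77.80890655517578), (14.622952461242676, 44.147220611572266), 28.39676284790039)
scene shack 222 mean [ -5.7 -17.6] z 112.5 min [-25.9 -23.5] max [ 20.1 -12.5] ((-2.9244518280029297, -18.086910247802734), (10.924184799194336, 45.98221206665039), 89.58602905273438)
scene rail 504 mean [-0.6 76.5] z 88.9 min [-5.8 25.2] max [  7.  127.4] ((0.6854991912841797, 76.26654052734375), (102.20218658447266, 12.42236328125), 89.6708984375)
top bar 134 mean [ -0.1 -78.8] z 78.0 min [-15.7 -99.9] max [ 14.8 -57.8] ((-0.43714189529418945, -78.97673797607422), (14.192244529724121, 43.662288665771484), 29.639102935791016)
top barlow 145 mean [  0.4 -78.8] z 77.3 min [-15.7 -99.9] max [ 14.8 -57.8] ((-0.36167287826538086, -78.97681427001953), (14.200920104980469, 43.77683639526367), 29.371131896972656)
top shack 121 mean [  1.3 -19.4] z 112.2 min [-24.8 -24.4] max [ 25.4 -13.5] ((0.2900524139404297, -18.994773864746094), (10.880849838256836, 50.20812225341797), 89.84856414794922)
top rail 223 mean [ 1.  76.7] z 88.9 min [-5.4 25.5] max [  6.6 126. ] ((0.2856760025024414, 75.77113342285156), (100.41372680664062, 11.986485481262207), 89.5679931640625)
```

The top crop shows the wedge at (296,450) and the pointer line at (235,395). The bar lies at −60.6° in the station frame, so the dial is at about 1.05 and needs two clicks anticlockwise. I'll check obstacle heights along the way before moving.

```bash
python3 - <<'E'
from h import *
Ps=[]
for n in("scene","top"):
    f=np.load(f"{n}0.npz"); Ps.append(cloud(f["d"],f["K"],f["R"],f["t"])[f["d"]>0])
P=np.vstack(Ps)
for nm,(x,y),a in [("tag",(429.5,181),37.8),("rail",(679.8,40.7),28.75),("dial",(606,176.4),58),("sh",(635,123.5),118.75)]:
    e=np.radians(a); u=np.array([np.cos(e),np.sin(e)]); q=P[:,:2]-[x,y]; k=(abs(q@u)<100)&(abs(q@[-u[1],u[0]])<50)
    print(nm,np.percentile(P[k,2],[50,99,100]).round())
# corridor start->tag and tag->rail
for a,b in [((200,512),(430,181)),((430,181),(680,41))]:
    a,b=map(np.array,(a,b)); d=(b-a)/np.linalg.norm(b-a); q=P[:,:2]-a; k=(q@d>-0)&(q@d<np.linalg.norm(b-a)+40)&(abs(q@[-d[1],d[0]])<110)
    print(np.percentile(P[k,2],[50,99,100]).round())
E
```

```text
tag [ 0. 57. 59.]
rail [11. 92. 96.]
dial [ 10. 109. 118.]
sh [ 49. 115. 118.]
[  3. 320. 347.]
[  8. 100. 118.]
```

>>> {"method": "jog_arm", "body": {"rows": [1.76, -2.54, -0.2, 0, 0, -0.0415, 0.1, 1.76, -2.54, -0.2, 0, 0, -0.0415, 0.36, 1.76, -2.54, -0.2, 0, 0, -0.0415, 0.36, 1.76, -2.54, -0.2, 0, 0, -0.0415, 0.36, 1.76, -2.54, -0.2, 0, 0, -0.0415, 0.36, 1.76, -2.54, -0.2, 0, 0, -0.0415, 0.36, 1.76, -2.54, -0.2, 0, 0, -0.0415, 0.36, 1.76, -2.54, -0.2, 0, 0, -0.0415, 0.36, 1.76, -2.54, -0.2, 0, 0, -0.0415, 0.36, 1.76, -2.54, -0.2, 0, 0, -0.0415, 0.36, 1.76, -2.54, -0.2, 0, 0, -0.0415, 0.36, 1.76, -2.54, -0.2, 0, 0, -0.0415, 0.36, 1.76, -2.54, -0.2, 0, 0, -0.0415, 0.36, 0, 0, 0, 0, 0, 0, 0.36, 0, 0, 0, 0, 0, 0, 0.36], "newtons": 15}}

```text
clock: 1.35
eef_pos: [429.9, 180.8, 187.1]
eef_rot: [-3.141, -0.0, 2.226]
wrist_force: [0.0, -0.4, 0.5]
finger_gap: 60.5
finger_force: 0.0
```

>>> {"method": "jog_arm", "body": {"rows": [0, 0, -3, 0, 0, 0.005, 0.36, 0, 0, -3, 0, 0, 0, 0.36, 0, 0, -3, 0, 0, 0, 0.36, 0, 0, -2.5, 0, 0, 0, 0.36, 0, 0, -2, 0, 0, 0, 0.36, 0, 0, -1.2, 0, 0, 0, 0.36, 0, 0, -0.6, 0, 0, 0, 0.36, 0, 0, 0, 0, 0, 0, 0.36, 0, 0, 0, 0, 0, 0, 0.75, 0, 0, 0, 0, 0, 0, 0.75, 0, 0, 0, 0, 0, 0, 0.75, 0, 0, 0, 0, 0, 0, 0.75, 0, 0, 0, 0, 0, 0, 0.75, 0, 0, 0, 0, 0, 0, 0.75], "newtons": 15}}

```text
clock: 2.52
eef_pos: [429.9, 181.9, 35.0]
eef_rot: [3.141, 0.0, 2.233]
wrist_force: [-0.7, -0.1, 6.0]
finger_gap: 31.9
finger_force: 15.0
```

>>> {"method": "jog_arm", "body": {"rows": [0, 0, 1, 0, 0, 0, 0.75, 0, 0, 2, 0, 0, 0, 0.75, 0, 0, 3, 0, 0, 0, 0.75, 0, 0, 3, 0, 0, 0, 0.75, 0, 0, 3, 0, 0, 0, 0.75, 2.5, -1.41, 0.5, 0, 0, -0.016, 0.75, 2.5, -1.41, 0, 0, 0, -0.016, 0.75, 2.5, -1.41, 0, 0, 0, -0.016, 0.75, 2.5, -1.41, 0, 0, 0, -0.016, 0.75, 2.5, -1.41, 0, 0, 0, -0.016, 0.75, 2.5, -1.41, 0, 0, 0, -0.016, 0.75, 2.5, -1.41, 0, 0, 0, -0.016, 0.75, 2.5, -1.41, 0, 0, 0, -0.016, 0.75, 2.5, -1.41, 0, 0, 0, -0.016, 0.75, 2.5, -1.41, 0, 0, 0, -0.016, 0.75, 0, 0, 0, 0, 0, 0, 0.75, 0, 0, 0, 0, 0, 0, 0.75]}}

```text
clock: 3.93
eef_pos: [679.8, 40.0, 159.0]
eef_rot: [-3.141, -0.001, 2.072]
wrist_force: [0.9, -0.3, 0.3]
finger_gap: 32.0
finger_force: 15.0
```

```bash
python3 - <<'E'
from h import *
for n in("scene",):
    im,d,K,R,t=grab(n); p=R@np.array([680,41,110.])+t; u,v=(K@p)[:2]/p[2]; print(u,v)
    u,v=int(u),int(v); cv2.imwrite(f"pics/{n}2.png",cv2.resize(im[max(0,v-100):v+80,max(0,u-90):u+150],None,fx=3.2,fy=3.2))
print(manip.read_state()["wrist_force"])
E
```

```text
250.14481660378712 270.99641441957834
[-0.76902008  0.77821838  0.2088436 ]
```

View pics/scene2.png

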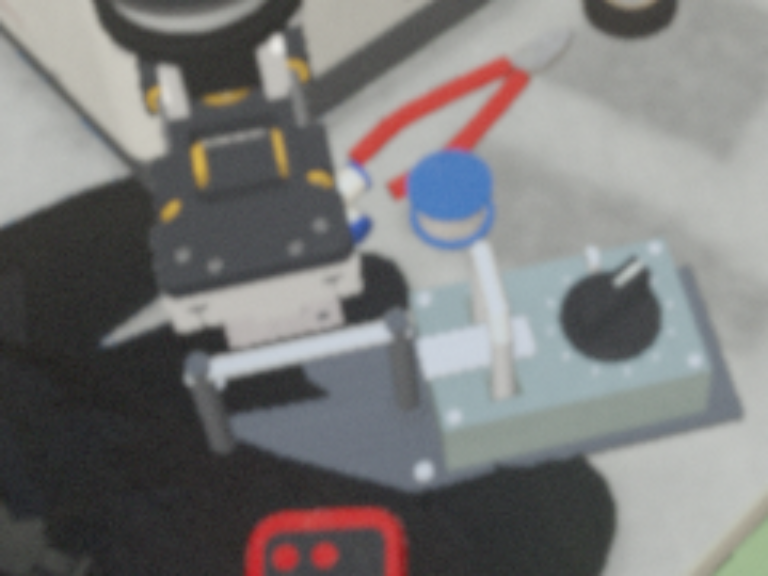

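The tag (crop 285,320) is held level above the rail (crop 210–400, 345). Lowering now.

>>> {"method": "jog_arm", "body": {"rows": [0, 0.05, -2, 0, 0, 0, 0.75, 0, 0, -2, 0, 0, 0, 0.75, 0, 0, -1, 0, 0, 0, 0.75, 0, 0, -1, 0, 0, 0, 0.75, 0, 0, -1, 0, 0, 0, 0.75, 0, 0, -0.7, 0, 0, 0, 0.75, 0, 0, -0.3, 0, 0, 0, 0.75, 0, 0, -0.2, 0, 0, 0, 0.75, 0, 0, 0, 0, 0, 0, 0.75, 0, 0, 0, 0, 0, 0, 0.75]}}

```text
clock: 4.82
eef_pos: [679.9, 41.3, 78.0]
eef_rot: [3.141, 0.0, 2.073]
wrist_force: [0.4, 0.6, 0.0]
finger_gap: 32.0
finger_force: 15.0
```

>>> {"method": "jog_arm", "body": {"rows": [0, 0, -0.2, 0, 0, 0, 0.75, 0, 0, -0.1, 0, 0, 0, 0.75, 0, 0, 0, 0, 0, 0, 0.75, 0, 0, 0, 0, 0, 0, 0.75]}}

```text
clock: 5.15
eef_pos: [679.6, 41.3, 74.5]
eef_rot: [-3.142, -0.0, 2.073]
wrist_force: [0.6, -0.6, -0.6]
finger_gap: 31.9
finger_force: 15.0
```

>>> {"method": "jog_arm", "body": {"rows": [0, 0, -0.1, 0, 0, 0, 0.75, 0, 0, 0, 0, 0, 0, 0.75, 0, 0, 0, 0, 0, 0, 0.75]}}

```text
clock: 5.4
eef_pos: [679.8, 41.3, 74.0]
eef_rot: [3.141, 0.0, 2.073]
wrist_force: [-2.2, -0.3, 4.1]
finger_gap: 31.7
finger_force: 15.0
```

>>> {"method": "jog_arm", "body": {"rows": [0, 0, 0, 0, 0, 0, 0.64, 0, 0, 0, 0, 0, 0, 0.6, 0, 0, 0, 0, 0, 0, 0.5, 0, 0, 0, 0, 0, 0, 0.4, 0, 0, 0, 0, 0, 0, 0.4, 0, 0, 0, 0, 0, 0, 0.4, 0, 0, 1, 0, 0, 0, 0.4, 0, 0, 2, 0, 0, 0, 0.4, 0, 0, 3, 0, 0, 0, 0.4, 0, 0, 3, 0, 0, 0, 0.4, -1, 2, 2, 0, 0, 0, 0.4, -1.5, 3, 0, 0, 0, 0.1, 0.4, -1.5, 3, 0, 0, 0, 0.1, 0.4, -1.5, 3, 0, 0, 0, 0.1, 0.4, -1.5, 2.4, 0, 0, 0, 0.1, 0.4, 0, 0, 0, 0, 0, 0.1, 0.4, 0, 0, 0, 0, 0, 0, 0.4]}}

```text
clock: 6.82
eef_pos: [609.1, 176.7, 184.6]
eef_rot: [3.141, 0.001, 2.58]
wrist_force: [0.2, -0.2, 0.2]
finger_gap: 56.7
finger_force: 0.0
```

```bash
python3 - <<'E'
from h import *
o,ex,ey=S(-151.25)
for n in("scene","top"):
    im,d,K,R,t=grab(n); P=cloud(d,K,R,t)
    L=np.stack([(P[...,:2]-o)@ex,(P[...,:2]-o)@ey],-1); z=P[...,2]
    m=(abs(L[...,0])<60)&(L[...,1]>20)&(L[...,1]<140)&(z>91)&(z<130)
    if m.sum()>5: print(n,m.sum(),L[m].mean(0),z[m].mean(),cv2.minAreaRect(L[m].astype('f4')))
    if n=="scene": cv2.imwrite("pics/scene3.png",cv2.resize(im[150:330,190:420],None,fx=3.2,fy=3.2))
E
```

```text
scene 750 [-1.59154622e-02  7.60474296e+01] 94.00561851484596 ((0.7821636199951172, 74.2003173828125), (104.26517486572266, 34.945735931396484), 88.453369140625)
top 371 [ 0.46469947 75.25504351] 93.54005325681042 ((0.48972511291503906, 73.75247192382812), (32.071937561035156, 103.78165435791016), 0.7766491174697876)
```

View pics/scene3.png

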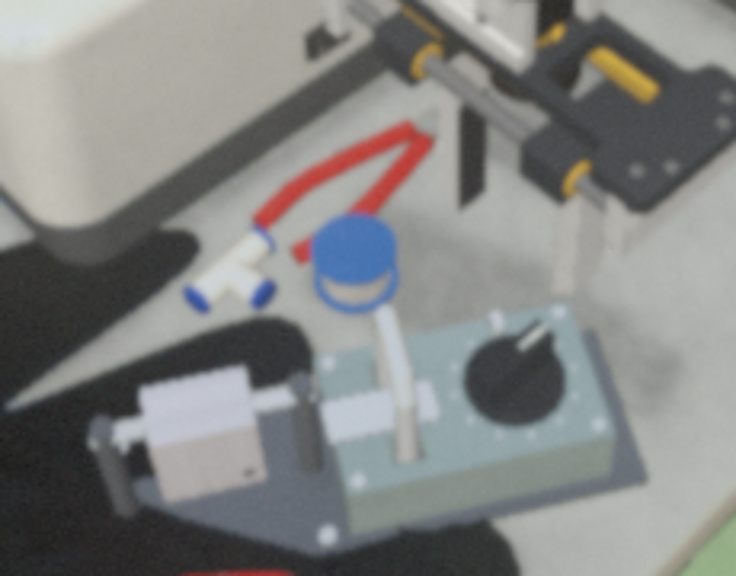

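The tag hangs on the rail (crop 200,430; its top is at z 94). Now for the dial.

>>> {"method": "jog_arm", "body": {"rows": [-0.29, 0, -3, 0, 0, 0.005, 0.4, 0, 0, -3, 0, 0, 0, 0.4, 0, 0, -2.5, 0, 0, 0, 0.5, 0, 0, -1.5, 0, 0, 0, 0.6, 0, 0, -0.9, 0, 0, 0, 0.6, 0, 0, -0.6, 0, 0, 0, 0.6, 0, 0, 0, 0, 0, 0, 0.6, 0, 0, 0, 0, 0, 0, 1, 0, 0, 0, 0, 0, 0, 1, 0, 0, 0, 0, 0, 0, 1, 0, 0, 0, 0, 0, 0, 1, 0, 0, 0, 0, 0, 0, 1, 0, 0, 0, 0, 0, 0, 1], "newtons": 20}}

```text
clock: 8.0
eef_pos: [607.6, 176.1, 69.4]
eef_rot: [3.139, 0.002, 2.578]
wrist_force: [3.6, 5.1, 0.6]
finger_gap: 14.1
finger_force: 20.0
```

>>> {"method": "jog_arm", "body": {"rows": [0, 0, 0, 0, 0, 0.07, 1, 0, 0, 0, 0, 0, 0.07, 1, 0, 0, 0, 0, 0, 0.07, 1, 0, 0, 0, 0, 0, 0.07, 1, 0, 0, 0, 0, 0, 0.07, 1, 0, 0, 0, 0, 0, 0.07, 1, 0, 0, 0, 0, 0, 0.07, 1, 0, 0, 0, 0, 0, 0.07, 1, 0, 0, 0, 0, 0, 0, 1, 0, 0, 0, 0, 0, 0, 1]}}

```text
clock: 8.83
eef_pos: [607.8, 177.1, 69.4]
eef_rot: [3.139, 0.004, 3.139]
wrist_force: [6.9, 11.3, -1.5]
finger_gap: 13.7
finger_force: 20.0
```

>>> {"method": "jog_arm", "body": {"rows": [0.05, 0.08, 0, 0, 0, 0.07, 1, 0.05, 0.07, 0, 0, 0, 0.07, 1, 0, 0, 0, 0, 0, 0.07, 1, 0, 0, 0, 0, 0, 0.07, 1, 0, 0, 0, 0, 0, 0.07, 1, 0, 0, 0, 0, 0, 0.07, 1, 0, 0, 0, 0, 0, 0.07, 1, 0, 0, 0, 0, 0, 0, 1, 0, 0, 0, 0, 0, 0, 1]}}

```text
clock: 9.58
eef_pos: [607.8, 178.2, 69.4]
eef_rot: [3.14, 0.002, -2.654]
wrist_force: [-2.4, 7.7, 3.6]
finger_gap: 13.6
finger_force: 20.0
```

>>> {"method": "jog_arm", "body": {"rows": [0, 0, 0, 0, 0, 0.015, 1, 0, 0, 0, 0, 0, 0, 1, 0, 0, 0, 0, 0, 0, 0.8, 0, 0, 0, 0, 0, 0, 0.6, 0, 0, 0, 0, 0, 0, 0.55, 0, 0, 0, 0, 0, 0, 0.55, 0, 0, 1, 0, 0, 0, 0.55, 0, 0, 2, 0, 0, 0, 0.55, 0, 0, 3, 0, 0, 0, 0.55, 0, 0, 3, 0, 0, 0, 0.55, 0, 0, 3, 0, 0, 0, 0.55, -3, -1.5, 1, 0, 0, 0, 0.55, -4, -2, 0, 0, 0, 0, 0.55, -4, -2, 0, 0, 0, 0, 0.55, -4, -2, 0, 0, 0, 0, 0.55, 0, 0, 0, 0, 0, 0, 0.55, 0, 0, 0, 0, 0, 0, 0.55]}}

```text
clock: 11.0
eef_pos: [465.2, 105.3, 199.8]
eef_rot: [-3.141, 0.002, -2.641]
wrist_force: [0.3, -0.0, 1.2]
finger_gap: 42.2
finger_force: 0.0
```

```bash
python3 - <<'E'
from h import *
o,ex,ey=S(-151.25)
for n in("scene","top"):
    im,d,K,R,t=grab(n); P=cloud(d,K,R,t)
    L=np.stack([(P[...,:2]-o)@ex,(P[...,:2]-o)@ey],-1); z=P[...,2]
    for nm,m in [("bar",(abs(L[...,0])<40)&(L[...,1]>-130)&(L[...,1]<-40)&(z>72)&(z<84)),("shack",(abs(L[...,0])<40)&(abs(L[...,1]+18)<15)&(z>106)&(z<122))]:
        if m.sum()>5: print(n,nm,m.sum(),L[m].mean(0),z[m].mean(),cv2.minAreaRect(L[m].astype('f4')))
    if n=="scene": cv2.imwrite("pics/scene4.png",cv2.resize(im[150:330,190:420],None,fx=3.2,fy=3.2))
E
```

```text
scene bar 249 [ -1.94952448 -77.43470078] 78.67525118367102 ((-0.31848907470703125, -77.95086669921875), (14.234163284301758, 44.1811408996582), 89.86475372314453)
scene shack 193 [ -3.18158635 -17.62748066] 113.77842248646978 ((-0.77691650390625, -17.875919342041016), (10.982613563537598, 43.51972579956055), 89.89956665039062)
top bar 132 [ -0.17703647 -78.95434169] 78.50265062444247 ((-0.20441246032714844, -78.9325180053711), (13.767460823059082, 43.821834564208984), 89.81075286865234)
top shack 107 [  0.73325752 -19.35940469] 113.79282669131862 ((0.2592277526855469, -19.071313858032227), (43.4560432434082, 10.663802146911621), 0.0772322490811348)
```

View pics/scene4.png

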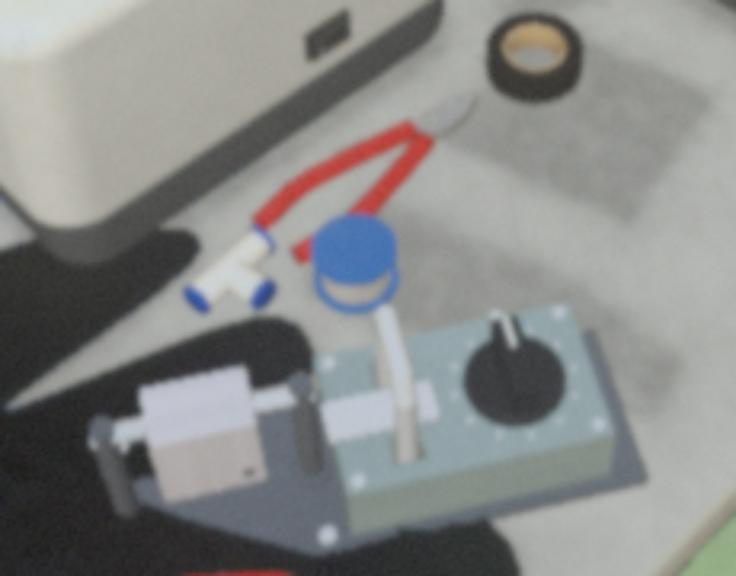

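The dial now points at the wedge (crop 505,325), the shackle is at (400,370), and the tag is still hanging. Next I'll grip the shackle.

>>> {"method": "jog_arm", "body": {"rows": [2.8, 0.3, 0, 0, 0, 0, 0.55, 2.8, 0.3, 0, 0, 0, 0, 0.55, 2.8, 0.3, 0, 0, 0, 0, 0.55, 2.9, 0.3, 0, 0, 0, 0, 0.55, 2.9, 0.3, 0, 0, 0, 0, 0.55, 2.8, 0.4, 0, 0, 0, 0, 0.55, 0, 0, 0, 0, 0, 0, 0.55, 0, 0, -2.5, 0, 0, 0, 0.55, 0, 0, -2.5, 0, 0, 0, 0.55, 0, 0, -2.5, 0, 0, 0, 0.55, 0, 0, -1.6, 0, 0, 0, 0.55, 0, 0, -1, 0, 0, 0, 0.55, 0, 0, 0, 0, 0, 0, 0.55, 0, 0, 0, 0, 0, 0, 1, 0, 0, 0, 0, 0, 0, 1, 0, 0, 0, 0, 0, 0, 1, 0, 0, 0, 0, 0, 0, 1, 0, 0, 0, 0, 0, 0, 1, 0, 0, 0, 0, 0, 0, 1], "newtons": 30}}

```text
clock: 12.68
eef_pos: [636.2, 125.0, 98.1]
eef_rot: [-3.141, 0.001, -2.64]
wrist_force: [1.2, 0.2, 2.4]
finger_gap: 10.2
finger_force: 30.0
```

Light forces and a good grip. I'll pull it straight up slowly.

>>> {"method": "jog_arm", "body": {"rows": [0, 0, 0.3, 0, 0, 0, 1, 0, 0, 0.5, 0, 0, 0, 1, 0, 0, 0.5, 0, 0, 0, 1, 0, 0, 0, 0, 0, 0, 1]}}

```text
clock: 13.02
eef_pos: [636.4, 125.0, 111.8]
eef_rot: [-3.141, 0.001, -2.64]
wrist_force: [0.2, 0.6, -1.7]
finger_gap: 9.8
finger_force: 30.0
```

>>> {"method": "jog_arm", "body": {"rows": [0, 0, 0.7, 0, 0, 0, 1, 0, 0, 0.8, 0, 0, 0, 1, 0, 0, 0.8, 0, 0, 0, 1, 0, 0, 0.8, 0, 0, 0, 1, 0, 0, 0.8, 0, 0, 0, 1, 0, 0, 0.8, 0, 0, 0, 1, 0, 0, 0.8, 0, 0, 0, 1, 0, 0, 0.8, 0, 0, 0, 1, 0, 0, 0.7, 0, 0, 0, 1, 0, 0, 0.5, 0, 0, 0, 1, 0, 0, 0, 0, 0, 0, 1, 0, 0, 0, 0, 0, 0, 1, 0, 0, 0, 0, 0, 0, 1, 0, 0, 0, 0, 0, 0, 1]}}

```text
clock: 14.18
eef_pos: [635.7, 124.9, 184.9]
eef_rot: [3.141, -0.001, -2.64]
wrist_force: [0.3, 0.1, -2.7]
finger_gap: 10.2
finger_force: 30.0
```

```bash
python3 - <<'E'
from h import *
o,ex,ey=S(-151.25)
im,d,K,R,t=grab("scene"); P=cloud(d,K,R,t)
L=np.stack([(P[...,:2]-o)@ex,(P[...,:2]-o)@ey],-1); z=P[...,2]
m=(abs(L[...,0])<45)&(abs(L[...,1]+18)<15)&(z>65)&(z<150)
if m.sum(): print(m.sum(),L[m].mean(0),np.percentile(z[m],[0,1,5,50]))
m=(abs(L[...,0])<60)&(L[...,1]>20)&(L[...,1]<140)&(z>91)&(z<130); print(m.sum(),L[m].mean(0),z[m].mean())
m=(abs(L[...,0])<40)&(L[...,1]>-130)&(L[...,1]<-40)&(z>72)&(z<84); print(m.sum(),cv2.minAreaRect(L[m].astype('f4')))
cv2.imwrite("pics/scene5.png",cv2.resize(im[100:330,190:420],None,fx=2.6,fy=2.6))
s=manip.read_state(); print(s["finger_gap"],s["qd"].round(4),s["wrist_force"])
E
```

```text
214 [-10.47544208 -16.86686712] [ 93.19568943  95.68852435  98.61795776 121.81278441]
763 [-4.61763291e-02  7.57717503e+01] 93.95174524203216
248 ((0.057086944580078125, -77.99959564208984), (44.67112731933594, 14.792916297912598), 0.010961977764964104)
10.16700469475615 [ 0.0002  0.0009 -0.0024  0.0001  0.001   0.0011] [-0.16231646  0.4788086  -2.12355118]
```

View pics/scene5.png

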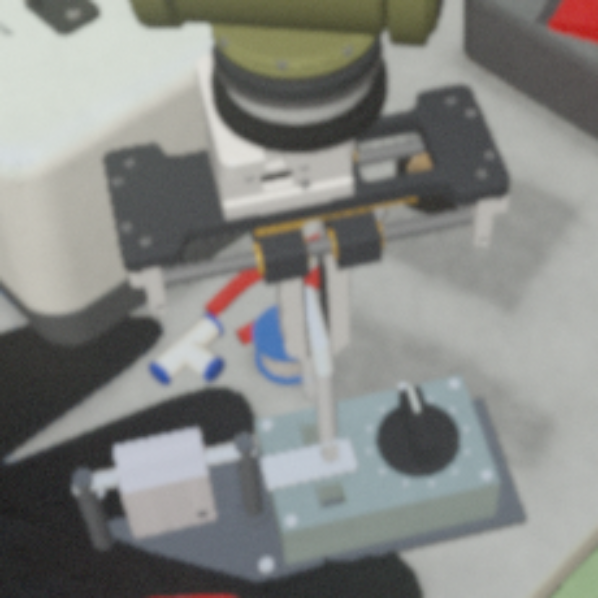

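The shackle is out: its near leg end is at (330,455) in the crop, about 95 mm above the bench, or 45 mm above the case. The tag is still hanging and the dial is still at the wedge.

```bash
python3 -c "
from cell import manip; print(manip.sign_off())"
```

```text
the job is handed in; nothing more can be done
None
```

The job is done and handed in: the tag hangs on the rail, the dial is at the wedge, and the gripper holds the shackle still above the lock with its leg ends about 45 mm above the case.

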